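Answer the called order card

ROBOT

A 7-joint arm with a two-finger parallel gripper is mounted at the origin on the work surface. World frame = base frame: x ahead of the robot, y to its left, z up, the work surface at z = 0. Lengths are in m, angles in rad, forces in N, time in s.
With the tool pointing down it reaches from about 0.425 to 0.925 m from the base axis. Payload 6.8 kg.
Tool frame: the origin (TCP) lies on the mounting face of the last link; the fingertips stand 173 mm ahead of it and the grasp point (between the pads) lies 155 mm ahead of it; z points along the fingers, y is the line along which they close (so a half turn about z gives the same grasp; the last joint's range is limited). The gripper opens to 85 mm and grips with 20 to 120 N. Pads are 22 mm wide; open, the fingers measure 114 mm over their backs; the gripper's body (76 mm by 85 mm) begins 54 mm behind the grasp point. The pads swing forward as they close: fully open they stand 13 mm farther back than shut.
Start: joints at [1.045, 0.477, 0.022, 1.555, -0.011, 1.109, -0.083], TCP at [0.274, -0.617, 0.405] pointing down, gripper open.
Joint ranges: [-2.96, 2.96], [-0.34, 2.1], [-1.41, 1.46], [0.24, 2.44], [-1.37, 4.51], [0.17, 1.92], [-2.96, 2.96]. Speed limits (rad/s): [2.39, 2.39, 3.14, 3.14, 3.14, 3.14, 3.14].

INTERFACE

Orientations are given as a rotation vector (axis times angle).
In Python, from bench import r gives the robot as it stands.
- The arm moves only by the tool carry_out, never from a script. Its argument "moves" is a list of rows, each a list of 5 numbers: the shift along the tool's x, y, z in m, then the turn about the tool's z in rad, then the finger opening in m, from 0 to 0.0854. In form: [[dx, dy, dz, roll, claw], ...]. A call has exactly 8 rows; each row is the pose to reach, as a shift and turn from the pose commanded when the call began, along the tool's axes at that moment; what a row does not reach only later rows make up. A row lasts 1/10 s, in which the tool goes at most 50 mm and 8.59 degrees, less where a joint would pass 70% of its speed; a pose out of reach is approached as far as the arm can. A call with a gripper value outside its range is refused whole. The fingers move at their own pace and stop on an object; "force" is the grip in N (left out, the last holds). Time passes only in rows, so rows that repeat a pose let the fingers close, or fill a call up. It gives the time, the measured TCP pose, the force, the opening and the grip force at its end, in the units of the state.
- r.get_obs(): the state, without advancing time (a new reading comes with each control period).
- r.grab_frame(name): name is "scene" or "side" or "wrist"; returns the picture (480x640x3 uint8, red, green, blue); there is no depth.
- r.calibration(name): a dict with "fx", "fy", "cx", "cy" (pixels), "rvec" (rotation vector, rad) and "tvec" (3), from world to camera coordinates, as OpenCV has them. Camera axes: x right, y down, z forward; pixel columns grow to the right and rows downward; lengths in m; the calibration is good to about 2 mm. A picture is of the moment at which its call begins: read the wrist's pose just before it. calibration takes no time and is no camera call; for the wrist camera it gives the pose at the moment of the call.
- r.hand_in(): hands the job in; it is judged then, once.
The state is a dict: "clock": time; "joints": joint angles; "qvel": joint speeds; "tau": joint torques, N m; "tcp_pos": TCP position; "orientation": TCP orientation; "contact_force": force on the tool from outside, world axes, zero at the start; "moment": the same for the moment, N m; "grip_width": finger opening in m; "gripper_force": force on a finger pad.
Only numpy, scipy, OpenCV 4.12 (cv2) and the standard library are available. Lean on these libraries where they do the work, as an engineer would, in place of code of your own. Each camera call takes 0.05 s, during which the arm holds its last target. There are 200 camera calls.

TASK

The colour of the order card in the red slot says which bracket is wanted: first lift the bracket of that colour off its pile without dragging the bare plates beneath, and set it down (do not drop it) flat, web up, in the middle pocket of the cream tray, beside the lever. Then lay that order card flat, fin up, in the tray's other pocket, and last push the tray's green lever fully over, away from the robot. Leave the card in the grey slot, the other bracket, the bare plates, jar, wrench and cup where they are.

Things in the scene. Friction and masses are not known exactly. Their poses are not given: they have to be found in the camera images.
- bracket_blue: blue T-shaped bracket, metal, 0.25 kg. Base 110 x 60 x 10 mm; an upright web 86 mm long, 12 mm thick and 35 mm high runs along the middle of the base (grip it across its 12 mm). Origin: centre of the base's underside; x along the web, y across it, z up. At the start it lies flat on top of a pile, across two loose bare plates lying side by side.
- blank_blue1: loose bare aluminium plate 110 x 58 x 12 mm, one of the two under the blue bracket; origin at the centre of its underside, x along its 110 mm, z up. It lies on a fixed black rubber mat 4 mm thick.
- blank_blue2: loose bare aluminium plate 110 x 58 x 12 mm, one of the two under the blue bracket; origin at the centre of its underside, x along its 110 mm, z up. It lies on a fixed black rubber mat 4 mm thick.
- card_blue: blue rigid plastic order card, 0.06 kg: plate 80 x 55 x 6 mm with an upright grip fin 50 mm long, 10 mm thick and 36 mm high along its middle. Origin: centre of the plate's underside; x along the fin, y across it, z up. One card starts in the red slot, the other in the grey slot of the card board.
- bracket_orange: orange T-shaped bracket, metal, 0.25 kg. Base 110 x 60 x 10 mm; an upright web 86 mm long, 12 mm thick and 35 mm high runs along the middle of the base (grip it across its 12 mm). Origin: centre of the base's underside; x along the web, y across it, z up. At the start it lies flat on top of a pile, across two loose bare plates lying side by side.
- blank_orange1: loose bare aluminium plate 110 x 58 x 12 mm, one of the two under the orange bracket; origin at the centre of its underside, x along its 110 mm, z up. It lies on a fixed black rubber mat 4 mm thick.
- blank_orange2: loose bare aluminium plate 110 x 58 x 12 mm, one of the two under the orange bracket; origin at the centre of its underside, x along its 110 mm, z up. It lies on a fixed black rubber mat 4 mm thick.
- card_orange: orange rigid plastic order card, 0.06 kg: plate 80 x 55 x 6 mm with an upright grip fin 50 mm long, 10 mm thick and 36 mm high along its middle. Origin: centre of the plate's underside; x along the fin, y across it, z up. One card starts in the red slot, the other in the grey slot of the card board.
- call_slot (a point): centre of the floor of the RED slot of the white card board (95 x 70 mm inside, floor 4 mm above the table, rim 9 mm above the table, long side along x): the card lying here is the present order.
- wait_slot (a point): centre of the floor of the GREY slot, of the same size, 85 mm from the red one on the same fixed board: the card lying here must wait.
- bracket_spot (a point): centre of the floor of the bracket pocket of the fixed cream delivery tray: the middle compartment, beside the lever, 135 mm (along x) x 85 mm (along y) inside; floor 4 mm and rim 12 mm above the table; axes are the tray's, z up.
- card_spot (a point): centre of the floor of the card pocket of the cream tray, the end compartment away from the lever, 135 mm (x) x 80 mm (y) inside, 87.5 mm from bracket_spot along the tray's -y; floor 4 mm and rim 12 mm above the table; axes are the tray's.
- flag (a joint): the green flag lever on a grey block at the end of the cream tray, rad: 0 = leaning back to the tray's -x side (towards the robot), 0.5 = upright, 1.0 = fully over to the tray's +x side (its stop). It starts at 0 to 0.15, turns with light friction and stays where it is left.
- flag_tip (a point): centre of the green lever's tip, a green ball 26 mm across on a 10 mm bar, 60 mm from the pivot, which lies 26 mm above the table; it leans 0.5 rad either side of upright and turns about the tray's y axis. Its grey block is 70 mm (x) x 50 mm (y), top 29 mm above the table.
- jar: bystander: closed jar, 60 mm across, 85 mm tall, standing; origin at the centre of its underside.
- wrench: bystander: steel wrench 150 mm long lying on the table between the piles; origin at the middle of its underside.
- cup: bystander: white plastic cup 72 mm across, 90 mm tall, standing; origin at the centre of its underside.

How it is judged:
By the outcome, as a careful person would: the job done as asked, in the order asked, and still so for the second after the job is handed in, with the robot touching nothing.
It also fails if it takes over 67 s, if anything falls off the work surface, if the arm or the gripper's body presses on something with over 40 N, if the wrist force passes 120 N, or if a joint passes its speed limit or range.

## Working session

There is one attempt and no reset: what is moved stays moved. The work goes in short steps, Python scripts to look and compute and a tool call to move; the robot and the scene stay as the last step left them, time stands still between calls to the robot, and variables do not carry over. Pictures are saved under pics/ and viewed, at most 14 in all, crops included, and the job is handed in when it is done.

Besides the shell and the picture viewer there is one more tool, called after "Emit:" by a JSON object that holds its "api" and its "payload". carry_out: Moves the arm, as the interface text tells. Its arguments: {"type":"object","properties":{"moves":{"type":"array","items":{"type":"array","items":{"type":"number"}}},"force":{"type":"number"}},"required":["moves"]}

```bash
ls; mkdir -p pics; python3 - <<'E'
from bench import r
import cv2
o=r.get_obs();print({k:o[k] for k in('clock','tcp_pos','orientation','grip_width')})
for n in('scene','side'):
    cv2.imwrite(f'pics/{n}0.png',r.grab_frame(n)[:,:,::-1]);c=r.calibration(n);print(n,c)
E
```

```text
pics
{'clock': 0.0, 'tcp_pos': array([ 0.27377714, -0.61667441,  0.4037168 ]), 'orientation': array([-3.07155177e+00, -6.51170333e-01,  8.11334103e-04]), 'grip_width': 0.08519140346335331}
scene {'fx': 549.2187504822383, 'fy': 549.2187504822383, 'cx': 324.1583359266128, 'cy': 242.22883828824638, 'rvec': array([ 2.18324296,  0.62522063, -0.30106436]), 'tvec': array([-0.54211742, -0.08528553,  1.4133369 ])}
side {'fx': 443.36489444270876, 'fy': 443.36489444270876, 'cx': 322.3696584584183, 'cy': 237.71956894515264, 'rvec': array([ 0.66146314, -2.57729735,  1.21301317]), 'tvec': array([0.54419517, 0.20818052, 0.7562917 ])}
```

View pics/scene0.png

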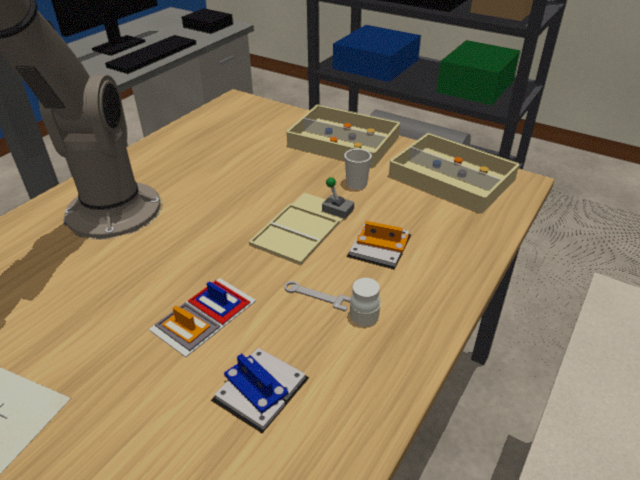

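View pics/side0.png

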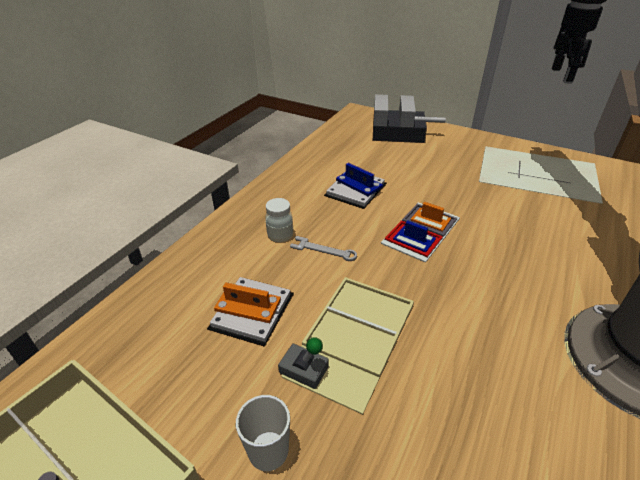

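The red slot (scene ~(220,300)) holds the blue card, so the blue bracket is wanted (scene ~(258,382), side ~(357,185)). The tray is at scene ~(295,232), with the green lever tip at (331,182).

```bash
cat > h.py <<'E'
from bench import r
import cv2, numpy as np
from scipy.spatial.transform import Rotation as R
def ray(c,p):
    M=R.from_rotvec(c['rvec']).as_matrix();o=-M.T@c['tvec']
    d=M.T@np.array([(p[0]-c['cx'])/c['fx'],(p[1]-c['cy'])/c['fy'],1]);return o,d
def onz(c,p,z):
    o,d=ray(c,p);return np.round((o+d*(z-o[2])/d[2]),4)
def mask(im,col):
    h=cv2.cvtColor(im,cv2.COLOR_RGB2HSV)
    lo,hi={'blue':((112,120,50),(130,255,255)),'green':((45,120,30),(80,255,255)),'orange':((8,180,90),(20,255,255)),'red':((0,180,90),(6,255,255)),'cream':((22,60,110),(34,140,255))}[col]
    return cv2.inRange(h,lo,hi)
def blobs(m,amin=60):
    cs,_=cv2.findContours(m,cv2.RETR_EXTERNAL,cv2.CHAIN_APPROX_NONE)
    return sorted([c for c in cs if cv2.contourArea(c)>amin],key=cv2.contourArea,reverse=True)
E
python3 - <<'E'
from h import *
for n in('scene','side'):
    c=r.calibration(n);im=cv2.imread(f'pics/{n}0.png')[:,:,::-1].copy()
    for col,z in(('blue',.035),('orange',.035),('green',.075),('red',.006)):
        for b in blobs(mask(im,col),30)[:6]:
            m=cv2.moments(b);p=(m['m10']/m['m00'],m['m01']/m['m00']);print(n,col,np.round(p),m['m00'],onz(c,p,z))
c=r.calibration('side')
for p in((347,281),(412,300),(363,406),(283,372),(333,308),(395,332),(311,345),(378,373)):print(p,onz(c,p,.012))
c=r.calibration('scene')
for p in((251,240),(300,260),(305,197),(275,222),(321,240)):print(p,onz(c,p,.012))
E
```

```text
scene blue [257. 383.] 1703.5 [ 0.6612 -0.2552  0.035 ]
scene blue [216. 300.] 618.5 [ 0.4667 -0.136   0.035 ]
scene orange [382. 236.] 938.0 [0.6577 0.2245 0.035 ]
scene orange [183. 325.] 738.0 [ 0.4584 -0.2214  0.035 ]
scene green [477.  72.] 3700.5 [0.535  1.1744 0.075 ]
scene green [330. 182.] 48.0 [0.4673 0.305  0.075 ]
scene red [220. 308.] 299.0 [ 0.4673 -0.1293  0.006 ]
side blue [413. 240.] 316.5 [ 0.4411 -0.0733  0.035 ]
side blue [358. 184.] 245.0 [ 0.6381 -0.2175  0.035 ]
side blue [359. 170.] 65.5 [ 0.6665 -0.2846  0.035 ]
side blue [416. 225.] 63.5 [ 0.4523 -0.128   0.035 ]
side orange [245. 302.] 1397.0 [0.6499 0.2416 0.035 ]
side orange [430. 216.] 491.5 [ 0.4362 -0.1741  0.035 ]
side green [314. 345.] 179.5 [0.476  0.2909 0.075 ]
side red [411. 238.] 229.0 [ 0.455  -0.1135  0.006 ]
(347, 281) [0.5197 0.0825 0.012 ]
(412, 300) [0.3879 0.0686 0.012 ]
(363, 406) [0.378  0.3121 0.012 ]
(283, 372) [0.5183 0.3207 0.012 ]
(333, 308) [0.511 0.159 0.012]
(395, 332) [0.3879 0.1558 0.012 ]
(311, 345) [0.505 0.252 0.012]
(378, 373) [0.381  0.2475 0.012 ]
(251, 240) [0.3892 0.075  0.012 ]
(300, 260) [0.5275 0.0763 0.012 ]
(305, 197) [0.3985 0.2911 0.012 ]
(275, 222) [0.3958 0.162  0.012 ]
(321, 240) [0.5294 0.1621 0.012 ]
```

Emit:
{"api": "carry_out", "payload": {"moves": [[0.045,-0.017,0.005,0,0.085],[0.09,-0.035,0.01,0,0.085],[0.135,-0.052,0.015,0,0.085],[0.18,-0.07,0.02,0,0.085],[0.225,-0.087,0.02,0,0.085],[0.27,-0.105,0.02,0,0.085],[0.315,-0.122,0.02,0,0.085],[0.36,-0.14,0.02,0,0.085]]}}

```text
clock: 0.9
tcp_pos: [0.5471, -0.3414, 0.3844]
orientation: [-3.073, -0.651, 0.001]
contact_force: [-0.5, -1.3, -0.2]
grip_width: 0.0846
gripper_force: 0.0
```

```bash
cat >> h.py <<'E'
def state():
    o=r.get_obs();M=R.from_rotvec(o['orientation']).as_matrix()
    print('t',round(o['clock'],2),'tcp',np.round(o['tcp_pos'],4),'yaw',round(np.arctan2(M[1,0],M[0,0]),4),'z',np.round(M[:,2],3),'w',round(o['grip_width'],4),'gf',np.round(o['gripper_force'],1),'F',np.round(o['contact_force'],1),'q7',round(o['joints'][6],2))
    return o['tcp_pos'],M
def to(p,yaw=None,tcp=None):
    "tool-frame shift for the TCP to reach world p, turn to bring tool x to world yaw"
    t,M=state();d=M.T@(np.array(p)-t);y=np.arctan2(M[1,0],M[0,0])
    turn=None if yaw is None else -((yaw-y+np.pi/2)%np.pi-np.pi/2)
    print('move',np.round(d,4),'roll',turn)
def snap(n,tag):
    c=r.calibration(n);im=r.grab_frame(n);cv2.imwrite(f'pics/{tag}.png',im[:,:,::-1]);return c,im
E
python3 - <<'E'
from h import *
t,M=state()
c=r.calibration('wrist');K=R.from_rotvec(c['rvec']).as_matrix()
print('cam centre',-K.T@c['tvec'],'axis',K[2], c['fx'])
s=r.calibration('scene')
print(onz(s,(238,358),.061),onz(s,(280,388),.061))
to((.655,-.25,.36))
E
```

```text
t 0.9 tcp [ 0.5471 -0.3414  0.3844] yaw 0.4175 z [-0.001  0.    -1.   ] w 0.0846 gf 0.0 F [-0.5 -1.3 -0.2] q7 -0.73
cam centre [ 0.62492914 -0.30716857  0.35289222] axis [-0.29912676 -0.132651   -0.94494809] 385.2737811493472
[ 0.6144 -0.2439  0.061 ] [ 0.7134 -0.2561  0.061 ]
t 0.9 tcp [ 0.5471 -0.3414  0.3844] yaw 0.4175 z [-0.001  0.    -1.   ] w 0.0846 gf 0.0 F [-0.5 -1.3 -0.2] q7 -0.73
move [ 0.1357 -0.0398  0.0243] roll None
```

Emit:
{"api": "carry_out", "payload": {"moves": [[0.02,-0.007,0.003,0.1,0.085],[0.05,-0.015,0.01,0.22,0.085],[0.08,-0.025,0.015,0.34,0.085],[0.11,-0.035,0.02,0.46,0.085],[0.13,-0.039,0.024,0.54,0.085],[0.136,-0.04,0.024,0.54,0.085],[0.136,-0.04,0.024,0.54,0.085],[0.136,-0.04,0.024,0.54,0.085]]}}

```text
clock: 1.7
tcp_pos: [0.6532, -0.2527, 0.3608]
orientation: [3.135, -0.192, -0.001]
contact_force: [-0.4, -0.9, 0.0]
grip_width: 0.085
gripper_force: 0.0
```

```bash
python3 - <<'E'
from h import *
state();c,im=snap('wrist','w1')
for b in blobs(mask(im,'blue'),100): print(cv2.boundingRect(b),cv2.contourArea(b))
E
```

```text
t 1.7 tcp [ 0.6532 -0.2527  0.3608] yaw -0.1224 z [-0.001 -0.001 -1.   ] w 0.085 gf 0.0 F [-0.4 -0.9  0. ] q7 -1.41
(265, 142, 88, 139) 9144.0
(191, 378, 44, 62) 1520.0
(188, 417, 14, 23) 144.5
```

View pics/w1.png

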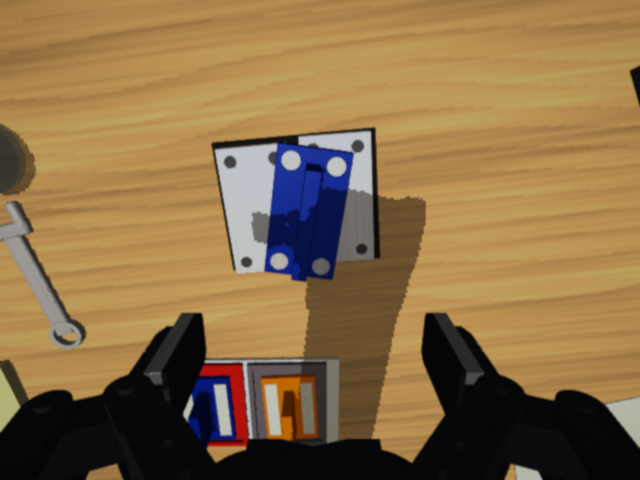

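The blue bracket's base corners are at about (279,143), (353,151), (333,279) and (266,271). It lies across the two plates, and the card board is at the bottom, around (190–335, 360–440).

```bash
python3 - <<'E'
from h import *
c=r.calibration('wrist')
P=np.array([onz(c,p,.026) for p in((279,143),(353,151),(333,279),(266,271))]);print(P,P.mean(0))
e=(P[0]+P[1]-P[2]-P[3])/2;yaw=np.arctan2(e[1],e[0]);f=P[1]-P[0];print('len',np.hypot(*e[:2]),'yaw',yaw,np.hypot(*f[:2]),np.arctan2(-f[0],f[1])%np.pi)
w=[onz(c,p,.061) for p in((314,167),(299,278))];print('web',w)
m=P.mean(0);to((m[0],m[1],.30),yaw)
E
```

```text
[[ 0.7117 -0.234   0.026 ]
 [ 0.6986 -0.29    0.026 ]
 [ 0.5921 -0.263   0.026 ]
 [ 0.6067 -0.2066  0.026 ]] [ 0.652275 -0.2484    0.026   ]
len 0.1091920441241027 yaw -0.25175332625183633 0.05751182487106453 2.911796290728892
web [array([ 0.6956, -0.2591,  0.061 ]), array([ 0.6129, -0.2373,  0.061 ])]
t 1.75 tcp [ 0.653  -0.2531  0.3609] yaw -0.1235 z [-0.001 -0.001 -1.   ] w 0.0851 gf 0.0 F [-0.1  0.  -1.4] q7 -1.41
move [-0.0013 -0.0046  0.0609] roll 0.1282759009344101
```

Emit:
{"api": "carry_out", "payload": {"moves": [[-0.001,-0.005,0.02,0.06,0.06],[-0.001,-0.005,0.05,0.128,0.05],[-0.001,-0.005,0.075,0.128,0.05],[-0.001,-0.005,0.08,0.128,0.05],[-0.001,-0.005,0.08,0.128,0.05],[-0.001,-0.005,0.08,0.128,0.05],[-0.001,-0.005,0.08,0.128,0.05],[-0.001,-0.005,0.08,0.128,0.05]]}}

```text
clock: 2.55
tcp_pos: [0.6542, -0.2464, 0.2821]
orientation: [3.117, -0.392, 0.003]
contact_force: [0.7, 0.5, -0.1]
grip_width: 0.0498
gripper_force: 0.0
```

```bash
python3 - <<'E'
from h import *
state();c,im=snap('wrist','w2')
for b in blobs(mask(im,'blue'),100): print(cv2.boundingRect(b),cv2.contourArea(b),cv2.minAreaRect(b))
E
```

```text
t 2.55 tcp [ 0.6542 -0.2464  0.2821] yaw -0.2503 z [ 0.002 -0.001 -1.   ] w 0.0498 gf 0.0 F [ 0.7  0.5 -0.1] q7 -1.53
(266, 162, 102, 180) 15530.0 ((316.5, 251.5), (179.0, 101.0), 90.0)
```

View pics/w2.png

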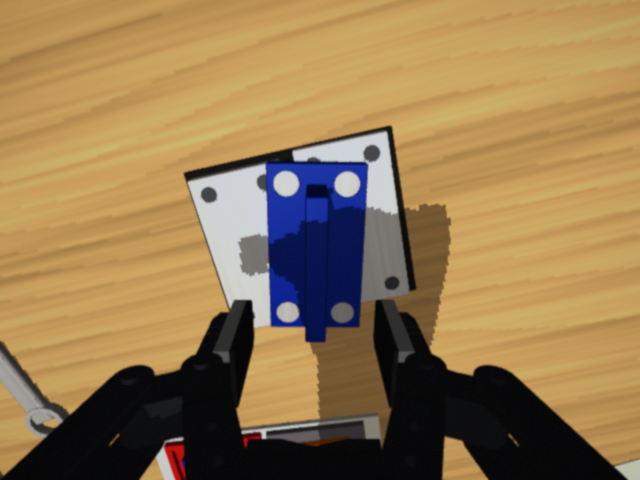

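The web is vertical and central: its top runs from (317,197) to (315,341), between the finger tips at x≈252 and 375.

```bash
python3 - <<'E'
from h import *
c=r.calibration('wrist')
a,b=onz(c,(317,197),.061),onz(c,(315.2,341),.061);e=a-b;print(a,b,np.hypot(*e[:2]));m=(a+b)/2
q=np.mean([onz(c,p,.026) for p in((266,163),(367,163),(359,327),(270,326))],0);print(m,q)
to((m[0],m[1],.206),np.arctan2(e[1],e[0]))
E
```

```text
[ 0.6932 -0.258   0.061 ] [ 0.6116 -0.2363  0.061 ] 0.08443607049123024
[ 0.6524  -0.24715  0.061  ] [ 0.65215 -0.24695  0.026  ]
t 2.6 tcp [ 0.6541 -0.2463  0.2819] yaw -0.2502 z [ 0.002 -0.    -1.   ] w 0.05 gf 0.0 F [-1.1  0.1  0.7] q7 -1.53
move [-0.0016  0.0013  0.0759] roll 0.00974387994123993
```

Emit:
{"api": "carry_out", "payload": {"moves": [[-0.001,0.001,0.03,0.01,0.05],[-0.001,0.001,0.06,0.01,0.05],[-0.001,0.001,0.076,0.01,0.05],[-0.001,0.001,0.076,0.01,0.05],[-0.001,0.001,0.076,0.01,0.03],[-0.001,0.001,0.076,0.01,0.02],[-0.001,0.001,0.076,0.01,0.0],[-0.001,0.001,0.076,0.01,0.0]], "force": 40}}

```text
clock: 3.4
tcp_pos: [0.6534, -0.2471, 0.2065]
orientation: [3.115, -0.408, 0.005]
contact_force: [-0.1, -0.4, 6.6]
grip_width: 0.0112
gripper_force: 40.1
```

Emit:
{"api": "carry_out", "payload": {"moves": [[0,0,0,0,0],[0,0,0,0,0],[0,0,0,0,0],[0,0,-0.005,0,0],[0,0,-0.015,0,0],[0,0,-0.03,0,0],[0,0,-0.06,0,0],[0,0,-0.08,0,0]]}}

```text
clock: 4.2
tcp_pos: [0.6529, -0.247, 0.2875]
orientation: [3.115, -0.408, 0.003]
contact_force: [1.6, -0.3, -1.7]
grip_width: 0.0108
gripper_force: 39.1
```

```bash
python3 - <<'E'
from h import *
state();c,im=snap('wrist','w3')
s,im=snap('side','s3')
for b in blobs(mask(im,'blue'),60): print(cv2.boundingRect(b),cv2.contourArea(b))
E
```

```text
t 4.2 tcp [ 0.6529 -0.247   0.2875] yaw -0.2603 z [ 0.002 -0.001 -1.   ] w 0.0108 gf 39.1 F [ 1.6 -0.3 -1.7] q7 -1.53
(394, 220, 41, 32) 390.0
(336, 143, 48, 23) 229.0
```

View pics/w3.png

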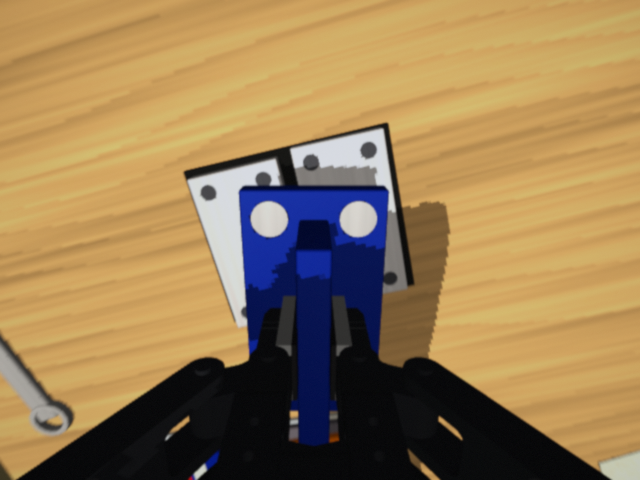

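The bracket is held centrally in the fingers, and the plates and mat beneath have not moved. Next I carry it towards the tray, high up.

Emit:
{"api": "carry_out", "payload": {"moves": [[-0.01,-0.01,-0.03,0,0],[-0.03,-0.03,-0.06,-0.04,0],[-0.06,-0.056,-0.08,-0.08,0],[-0.09,-0.083,-0.093,-0.12,0],[-0.122,-0.11,-0.093,-0.16,0],[-0.154,-0.14,-0.093,-0.2,0],[-0.186,-0.17,-0.093,-0.23,0],[-0.218,-0.199,-0.093,-0.26,0]]}}

```text
clock: 5.1
tcp_pos: [0.4915, 0.0029, 0.3772]
orientation: [3.141, 0.002, -0.001]
contact_force: [0.8, 0.7, -2.2]
grip_width: 0.0111
gripper_force: 39.5
```

```bash
python3 - <<'E'
from h import *
to((.43,.10,.38),0)
E
```

```text
t 5.1 tcp [0.4915 0.0029 0.3772] yaw 0.0012 z [-0.001 -0.    -1.   ] w 0.0111 gf 39.5 F [ 0.8  0.7 -2.2] q7 -1.73
move [-0.0614 -0.0971 -0.0028] roll 0.0011601273812162916
```

Emit:
{"api": "carry_out", "payload": {"moves": [[-0.015,-0.025,0,0,0],[-0.03,-0.05,0,0,0],[-0.045,-0.075,0,0,0],[-0.06,-0.097,0,0,0],[-0.06,-0.097,0,0,0],[-0.06,-0.097,0,0,0],[-0.06,-0.097,0,0,0],[-0.06,-0.097,0,0,0]]}}

```text
clock: 5.9
tcp_pos: [0.4336, 0.0977, 0.3775]
orientation: [3.141, -0.003, -0.0]
contact_force: [0.5, 0.0, -2.7]
grip_width: 0.0112
gripper_force: 39.6
```

```bash
python3 - <<'E'
from h import *
state();c,im=snap('wrist','w4')
E
```

```text
t 5.9 tcp [0.4336 0.0977 0.3775] yaw -0.0021 z [-0. -0. -1.] w 0.0112 gf 39.6 F [ 0.5  0.  -2.7] q7 -1.97
```

View pics/w4.png

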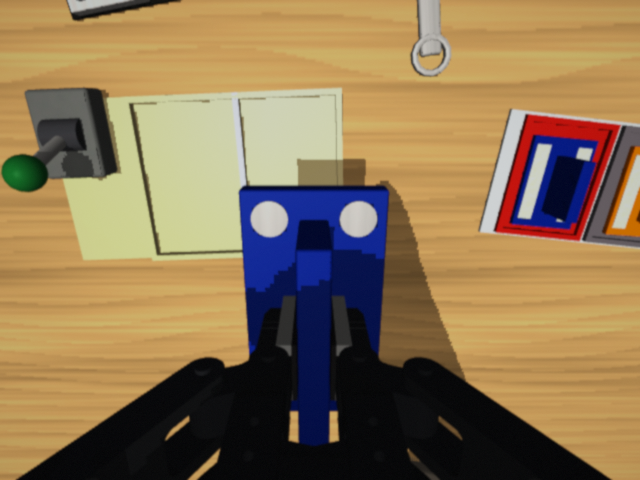

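Tray: the bracket pocket's rim corners are at about (131,103), (233,98) and (156,255). The divider top is around (237,97), and the card pocket's far corner is at (337,94). The lever ball is at (25,173), and the blue card in the red slot is at (555,180).

```bash
python3 - <<'E'
from h import *
c=r.calibration('wrist')
A,B,C,D,E=[onz(c,p,.012) for p in((131,103),(232,98),(156,256),(241,97),(337,94))];print(A,B,C,D,E)
u=A-E;print('AB',np.hypot(*(A-B)[:2]),'AC',np.hypot(*(A-C)[:2]),'AE',np.hypot(*u[:2]))
yaw=np.arctan2(-u[0],u[1]);v=A-C;print('yaw',yaw,np.arctan2(v[1],v[0]))
yaw=(yaw+np.arctan2(v[1],v[0]))/2
ex=np.array([np.cos(yaw),np.sin(yaw),0]);ey=np.array([-ex[1],ex[0],0])
far=(A+E)/2; ctr=lambda p,y:p-ex*.0675+ey*y
bs=(ctr(A,-.0425)+ctr(E,.125+0.0025-0.0))/2; print('from A',ctr(A,-.0425),'from E',ctr(E,.1275),'BC',(B+C)/2)
print('tip',onz(c,(25,173),.08),onz(c,(25,173),.075))
print('card plate', [onz(c,p,.010) for p in((537,136),(598,143),(568,229),(512,222))])
to((.455,.2,.30),yaw)
E
```

```text
[0.5189 0.2469 0.012 ] [0.5225 0.1638 0.012 ] [0.3838 0.2447 0.012 ] [0.5233 0.1564 0.012 ] [0.5254 0.0782 0.012 ]
AB 0.08317794178747152 AC 0.13511791146994545 AE 0.16882517584767978
yaw 0.03851088514708601 0.016282794732298506
from A [0.45258955 0.20256689 0.012     ] from E [0.45443267 0.2038031  0.012     ] BC [0.45315 0.20425 0.012  ]
tip [0.4732 0.2969 0.08  ] [0.4724 0.3007 0.075 ]
card plate [array([ 0.4917, -0.092 ,  0.01  ]), array([ 0.4858, -0.145 ,  0.01  ]), array([ 0.4088, -0.136 ,  0.01  ]), array([ 0.4156, -0.0835,  0.01  ])]
t 5.95 tcp [0.4336 0.0977 0.3776] yaw -0.002 z [-0. -0. -1.] w 0.0118 gf 39.6 F [ 0.5 -0.  -2. ] q7 -1.97
move [ 0.0212 -0.1023  0.0776] roll -0.02940156388834758
```

Emit:
{"api": "carry_out", "payload": {"moves": [[0.005,-0.03,0,-0.01,0],[0.01,-0.06,0,-0.02,0],[0.015,-0.085,0.01,-0.03,0],[0.021,-0.106,0.03,-0.03,0],[0.021,-0.106,0.06,-0.03,0],[0.021,-0.106,0.09,-0.03,0],[0.021,-0.106,0.12,-0.03,0],[0.021,-0.106,0.14,-0.03,0]]}}

```text
clock: 6.75
tcp_pos: [0.4542, 0.2038, 0.2356]
orientation: [3.14, 0.045, -0.003]
contact_force: [-0.5, -0.9, -2.3]
grip_width: 0.0111
gripper_force: 39.6
```

```bash
python3 - <<'E'
from h import *
to((.4545,.2035,.1955),.028)
c,im=snap('wrist','w5');cv2.imwrite('pics/s5.png',r.grab_frame('side')[180:420,180:500,::-1].repeat(2,0).repeat(2,1))
E
```

```text
t 6.75 tcp [0.4542 0.2038 0.2356] yaw 0.0287 z [-0.002 -0.001 -1.   ] w 0.0111 gf 39.6 F [-0.5 -0.9 -2.3] q7 -2.24
move [0.0004 0.0002 0.0401] roll 0.0006994921770715479
```

View pics/w5.png

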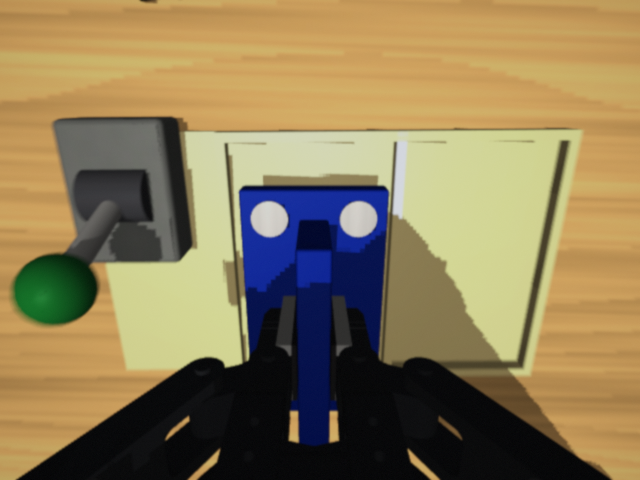

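The bracket hangs square above the middle pocket, whose inner edges run from (227,143) to (395,140) and bound it evenly. I lower it now.

Emit:
{"api": "carry_out", "payload": {"moves": [[0,0,0.012,0,0],[0,0,0.024,0,0],[0,0,0.032,0,0],[0,0,0.036,0,0],[0,0,0.038,0,0],[0,0,0.04,0,0],[0,0,0.041,0,0],[0,0,0.041,0,0]]}}

```text
clock: 7.65
tcp_pos: [0.4542, 0.2046, 0.1968]
orientation: [-3.141, -0.047, -0.0]
contact_force: [-0.2, 0.5, -2.8]
grip_width: 0.0112
gripper_force: 39.7
```

Emit:
{"api": "carry_out", "payload": {"moves": [[0,0,0.0005,0,0],[0,0,0.001,0,0],[0,0,0.001,0,0],[0,0,0.001,0,0],[0,0,0.001,0,0],[0,0,0.001,0,0],[0,0,0.001,0,0],[0,0,0.001,0,0]]}}

```text
clock: 8.45
tcp_pos: [0.4542, 0.2046, 0.1957]
orientation: [3.141, 0.047, 0.0]
contact_force: [0.6, 0.6, -3.3]
grip_width: 0.0115
gripper_force: 39.7
```

Emit:
{"api": "carry_out", "payload": {"moves": [[0,0,0.0005,0,0],[0,0,0.001,0,0],[0,0,0.0015,0,0],[0,0,0.002,0,0],[0,0,0.002,0,0],[0,0,0.002,0,0],[0,0,0.002,0,0],[0,0,0.002,0,0]]}}

```text
clock: 9.25
tcp_pos: [0.4541, 0.2046, 0.1944]
orientation: [3.141, 0.047, 0.0]
contact_force: [-4.0, -0.7, 9.0]
grip_width: 0.0115
gripper_force: 41.4
```

Emit:
{"api": "carry_out", "payload": {"moves": [[0,0,0,0,0.016],[0,0,0,0,0.02],[0,0,0,0,0.03],[0,0,0,0,0.035],[0,0,-0.01,0,0.035],[0,0,-0.04,0,0.035],[0,0,-0.08,0,0.035],[0,0,-0.12,0,0.035]]}}

```text
clock: 10.05
tcp_pos: [0.4538, 0.2044, 0.3154]
orientation: [3.141, 0.047, -0.001]
contact_force: [1.0, 0.4, -0.1]
grip_width: 0.0352
gripper_force: 0.0
```

```bash
python3 - <<'E'
from h import *
to((.45,-.115,.30),.12)
c,im=snap('wrist','w6')
for b in blobs(mask(im,'blue'),300): print(cv2.boundingRect(b),cv2.minAreaRect(b))
E
```

```text
t 10.05 tcp [0.4538 0.2044 0.3154] yaw 0.03 z [-0.001 -0.    -1.   ] w 0.0352 gf 0.0 F [ 1.   0.4 -0.1] q7 -2.19
move [-0.0134  0.3192  0.0155] roll -0.09000453977704859
(271, 152, 86, 151) ((313.5, 227.0), (150.0, 85.0), 90.0)
```

View pics/w6.png

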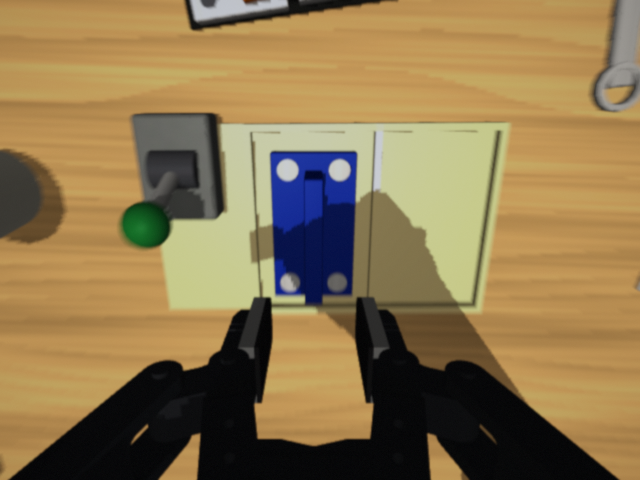

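The bracket sits flat inside the middle pocket (271–357, 152–303), clear of all the rims.

Emit:
{"api": "carry_out", "payload": {"moves": [[-0.001,0.03,0,0.02,0.05],[-0.003,0.075,0,0.05,0.05],[-0.005,0.12,0,0.08,0.05],[-0.007,0.165,0,0.1,0.05],[-0.009,0.21,0.005,0.12,0.05],[-0.011,0.255,0.01,0.14,0.05],[-0.013,0.3,0.015,0.14,0.05],[-0.013,0.318,0.015,0.14,0.05]]}}

```text
clock: 10.9
tcp_pos: [0.4496, -0.118, 0.2987]
orientation: [3.135, -0.182, -0.001]
contact_force: [0.7, 0.7, -0.4]
grip_width: 0.0498
gripper_force: 0.0
```

```bash
python3 - <<'E'
from h import *
state();c,im=snap('wrist','w7')
for b in blobs(mask(im,'blue'),300): print(cv2.boundingRect(b),cv2.minAreaRect(b))
E
```

```text
t 10.9 tcp [ 0.4496 -0.118   0.2987] yaw -0.1157 z [-0.001 -0.001 -1.   ] w 0.0498 gf 0.0 F [ 0.7  0.7 -0.4] q7 -1.6
(269, 172, 79, 112) ((309.1499938964844, 227.89891052246094), (110.43042755126953, 78.06851196289062), 88.75463104248047)
```

View pics/w7.png

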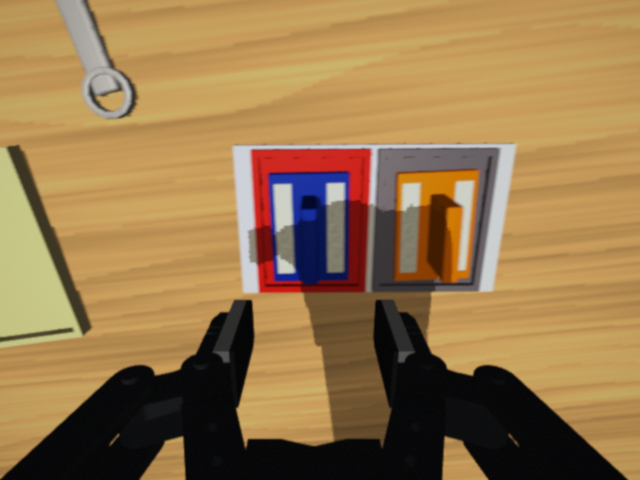

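The blue card's plate spans (269–348, 172–281), and its fin top runs from about (310,208) to (309,283).

```bash
python3 - <<'E'
from h import *
c=r.calibration('wrist');im=cv2.imread('pics/w7.png')
g=im[200:290,295:325].astype(int).sum(2);print(g[::10,::3])
P=np.array([onz(c,p,.010) for p in((269,173),(348,172),(347,280),(273,281))]);print(P,P.mean(0))
a,b=onz(c,(310,208),.046),onz(c,(309.5,283),.046);e=a-b;print(a,b,np.hypot(*e[:2]),np.arctan2(e[1],e[0]),np.arctan2(*(P[0]-P[3])[1::-1]),np.arctan2(*(P[1]-P[2])[1::-1]))
m=(P.mean(0)+(a+b)/2)/2;to((m[0],m[1],.192),-.115)
c6=c
E
```

```text
[[231 230 161  53  52  56  51  80 139 216]
 [224 214 189 202 203 207 206 156 109 112]
 [229 201 119 171 180 181 154 108 109 109]
 [120 102  94 108 109 110 107 101 102 107]
 [139 103 101 105 108 110 108 101 101 104]
 [145 104  97 105 109 103 107  97  99 103]
 [176 106  97 102 102 106 103  94  94 104]
 [369 123 101  99 107 102 104  96  94  98]
 [219 208 127 102 101 103 100  97 125 132]]
[[ 0.4939 -0.0951  0.01  ]
 [ 0.4884 -0.1477  0.01  ]
 [ 0.4092 -0.1399  0.01  ]
 [ 0.4148 -0.0857  0.01  ]] [ 0.451575 -0.1171    0.01    ]
[ 0.4761 -0.1208  0.046 ] [ 0.4274 -0.1146  0.046 ] 0.0490930748680504 -0.12662886632253625 -0.11828219470665739 -0.09816827852323126
t 10.95 tcp [ 0.4499 -0.1192  0.2989] yaw -0.1174 z [ 0.    -0.002 -1.   ] w 0.05 gf 0.0 F [-0.1 -1.4  0.1] q7 -1.59
move [ 0.0015 -0.0023  0.1069] roll -0.002409325028496667
```

Emit:
{"api": "carry_out", "payload": {"moves": [[0.001,-0.002,0.03,0,0.045],[0.001,-0.002,0.065,0,0.04],[0.001,-0.002,0.09,0,0.04],[0.001,-0.002,0.109,0,0.04],[0.001,-0.002,0.109,0,0.04],[0.001,-0.002,0.109,0,0.025],[0.001,-0.002,0.109,0,0.0],[0.001,-0.002,0.109,0,0.0]], "force": 30}}

```text
clock: 11.75
tcp_pos: [0.4525, -0.1118, 0.191]
orientation: [3.137, -0.173, 0.004]
contact_force: [0.3, 0.7, 4.7]
grip_width: 0.0095
gripper_force: 30.3
```

Emit:
{"api": "carry_out", "payload": {"moves": [[0,0,0,0,0],[0,0,0,0,0],[0,0,0,0,0],[0,0,-0.005,0,0],[0,0,-0.015,0,0],[0,0,-0.03,0,0],[0,0,-0.06,0,0],[0,0,-0.09,0,0]]}}

```text
clock: 12.55
tcp_pos: [0.4514, -0.1118, 0.2811]
orientation: [-3.137, 0.173, 0.001]
contact_force: [1.6, -0.7, -0.4]
grip_width: 0.0096
gripper_force: 29.5
```

```bash
python3 - <<'E'
from h import *
c=r.calibration('wrist')
to((.456,.116,.28),.028)
c,im=snap('wrist','w8')
for b in blobs(mask(im,'blue'),300): print(cv2.boundingRect(b),cv2.minAreaRect(b))
s,im=snap('side','s8')
E
```

```text
t 12.55 tcp [ 0.4514 -0.1118  0.2811] yaw -0.1103 z [-0.001  0.    -1.   ] w 0.0096 gf 29.5 F [ 1.6 -0.7 -0.4] q7 -1.61
move [-0.0205 -0.2269  0.0011] roll -0.1382529345928747
(248, 223, 132, 129) ((313.5, 287.0), (128.0, 131.0), 90.0)
(300, 299, 28, 118) ((313.5, 357.5), (117.0, 27.0), 90.0)
```

View pics/w8.png

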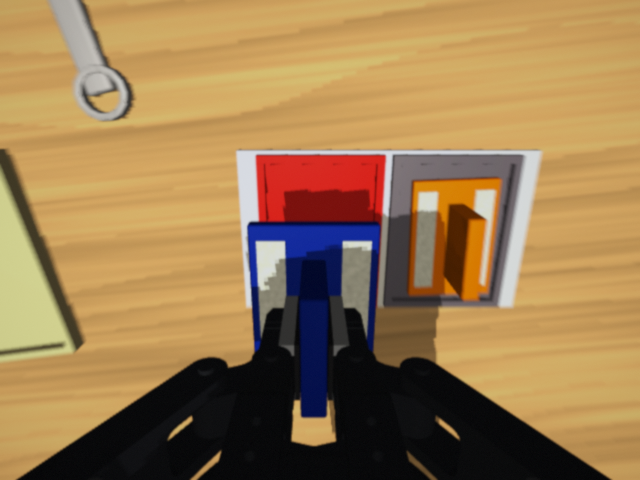

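The card is held squarely in the fingers; the orange card and the board are undisturbed.

Emit:
{"api": "carry_out", "payload": {"moves": [[-0.002,-0.02,0,-0.01,0],[-0.005,-0.055,0,-0.03,0],[-0.008,-0.095,0,-0.06,0],[-0.012,-0.135,0,-0.09,0],[-0.016,-0.175,0,-0.12,0],[-0.02,-0.21,0,-0.138,0],[-0.021,-0.227,0,-0.138,0],[-0.021,-0.227,0,-0.138,0]]}}

```text
clock: 13.45
tcp_pos: [0.4557, 0.119, 0.2799]
orientation: [-3.14, -0.052, -0.001]
contact_force: [0.1, -0.1, -0.3]
grip_width: 0.0093
gripper_force: 29.5
```

```bash
python3 - <<'E'
from h import *
c,im=snap('wrist','w9')
m=mask(im,'cream');w=(cv2.cvtColor(im,cv2.COLOR_RGB2GRAY))
for row in (110,130,150): 
    g=w[row].astype(int); print(row,[(x,int(g[x+1]-g[x-1])) for x in range(150,560) if abs(g[x+1]-g[x-1])>35])
to((.456,.116,.192),.028)
E
```

```text
110 [(497, -58), (498, -50), (504, 41), (505, 49), (506, 40)]
130 []
150 [(250, -39), (251, -78), (252, -43), (253, 51), (254, 72), (380, -37), (381, -78), (382, -54), (383, 48), (384, 84), (385, 38)]
t 13.5 tcp [0.4557 0.1169 0.2797] yaw 0.0303 z [-0. -0. -1.] w 0.0098 gf 29.5 F [-0.5 -1.  -1.9] q7 -2.02
move [0.0003 0.001  0.0877] roll 0.002293658398796694
```

The pocket edges at columns 252 and 382 centre on 317, against the card's 313, which is within 2 mm. I lower the card.

Emit:
{"api": "carry_out", "payload": {"moves": [[0,0.001,0.02,0,0],[0,0.001,0.045,0,0],[0,0.001,0.065,0,0],[0,0.001,0.078,0,0],[0,0.001,0.084,0,0],[0,0.001,0.086,0,0],[0,0.001,0.087,0,0],[0,0.001,0.0875,0,0]]}}

```text
clock: 14.3
tcp_pos: [0.4563, 0.1151, 0.1928]
orientation: [-3.141, -0.043, -0.002]
contact_force: [-0.2, 0.0, 0.1]
grip_width: 0.0094
gripper_force: 29.5
```

Emit:
{"api": "carry_out", "payload": {"moves": [[0,0,0.0005,0,0],[0,0,0.001,0,0],[0,0,0.0015,0,0],[0,0,0.0015,0,0],[0,0,0.0015,0,0],[0,0,0.0015,0,0],[0,0,0.0015,0,0],[0,0,0.0015,0,0]]}}

```text
clock: 15.1
tcp_pos: [0.4561, 0.1152, 0.191]
orientation: [-3.141, -0.044, -0.001]
contact_force: [-2.0, -0.7, 5.5]
grip_width: 0.0095
gripper_force: 30.4
```

Contact at 5.5 N; release and lift.

Emit:
{"api": "carry_out", "payload": {"moves": [[0,0,0,0,0.014],[0,0,0,0,0.02],[0,0,0,0,0.03],[0,0,0,0,0.035],[0,0,-0.01,0,0.035],[0,0,-0.04,0,0.03],[0,0,-0.08,0,0.02],[0,0,-0.12,0,0.01]]}}

```text
clock: 15.9
tcp_pos: [0.4556, 0.115, 0.3124]
orientation: [3.141, 0.044, -0.001]
contact_force: [1.3, 0.1, -0.2]
grip_width: 0.0101
gripper_force: 0.0
```

```bash
python3 - <<'E'
from h import *
state();c,im=snap('wrist','w10')
cs,a=snap('scene','sc10');cd,b=snap('side','sd10')
tips=[]
for n,cc,i in(('wrist',c,im),('scene',cs,a),('side',cd,b)):
    for bl in blobs(mask(i,'green'),30):
        (x,y),rad=cv2.minEnclosingCircle(bl)
        if rad<35: tips.append(ray(cc,(x,y)));print(n,x,y,rad)
A=sum(np.eye(3)-np.outer(d,d)/(d@d) for o,d in tips);B=sum((np.eye(3)-np.outer(d,d)/(d@d))@o for o,d in tips);t=np.linalg.solve(A,B)
print('tip',t)
for bl in blobs(mask(im,'blue'),300): print(cv2.boundingRect(bl),cv2.minAreaRect(bl))
E
```

```text
t 15.9 tcp [0.4556 0.115  0.3124] yaw 0.028 z [-0.001 -0.    -1.   ] w 0.0101 gf 0.0 F [ 1.3  0.1 -0.2] q7 -2.0
scene 330.78570556640625 181.7857208251953 4.385848045349121
side 314.0799865722656 345.3999938964844 8.200498580932617
tip [0.4734154  0.29549801 0.08201045]
(140, 152, 97, 154) ((188.48287963867188, 226.43878173828125), (155.71267700195312, 86.60677337646484), 85.71085357666016)
(275, 173, 77, 104) ((313.0, 224.5), (103.0, 76.0), 90.0)
```

View pics/w10.png

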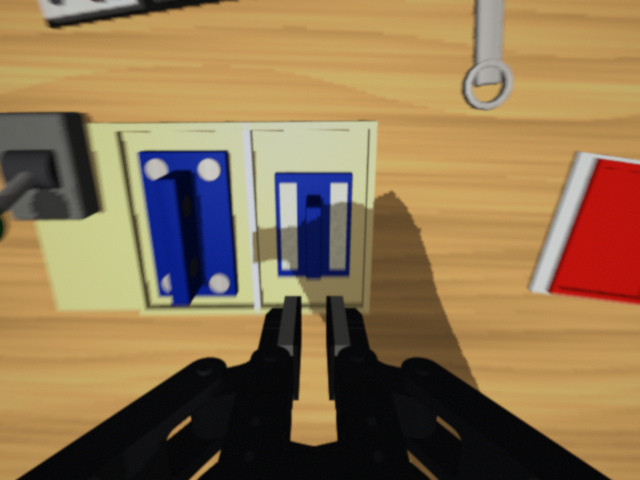

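The card lies flat, fin up, inside the end pocket (275–352, 172–278), and the bracket is still in place. The lever tip triangulates to (0.473, 0.296, 0.082).

Emit:
{"api": "carry_out", "payload": {"moves": [[-0.005,-0.035,0,0,0],[-0.01,-0.075,0,0,0],[-0.015,-0.115,0,0,0],[-0.02,-0.155,0,0,0],[-0.021,-0.181,0,0,0],[-0.021,-0.181,0,0,0],[-0.021,-0.181,0,0,0],[-0.021,-0.181,0,0,0]]}}

```text
clock: 16.85
tcp_pos: [0.4301, 0.294, 0.3099]
orientation: [3.14, 0.041, -0.002]
contact_force: [-0.7, 0.4, -0.4]
grip_width: -0.0001
gripper_force: 0.0
```

```bash
python3 - <<'E'
from h import *
state();c,im=snap('wrist','w11')
for bl in blobs(mask(im,'green'),60):
    (x,y),rad=cv2.minEnclosingCircle(bl);print('tip',x,y,rad,onz(c,(x,y),.081))
g=cv2.cvtColor(im,cv2.COLOR_RGB2HSV);dark=cv2.inRange(g,(0,0,30),(180,90,110));dark[300:]=0
for bl in blobs(dark,1500):
    rc=cv2.minAreaRect(bl);print(rc,[onz(c,p,.029) for p in cv2.boxPoints(rc)])
d=r.calibration('side');print('cup',onz(d,(270,462),0),onz(d,(264,410),.09))
E
```

```text
t 16.85 tcp [0.4301 0.294  0.3099] yaw 0.0263 z [-0.001 -0.002 -1.   ] w -0.0001 gf 0.0 F [-0.7  0.4 -0.4] q7 -2.38
tip 311.6656799316406 186.81939697265625 24.409494400024414 [0.4737 0.2956 0.081 ]
((47.99999237060547, 182.0), (95.99998474121094, 123.99998474121094), 0.0) [array([0.4173, 0.5091, 0.029 ]), array([0.4997, 0.4894, 0.029 ]), array([0.5013, 0.4301, 0.029 ]), array([0.419 , 0.4431, 0.029 ])]
((311.7623596191406, 133.47860717773438), (112.18727111816406, 80.17491912841797), 89.02897644042969) [array([0.5282, 0.3216, 0.029 ]), array([0.5302, 0.2736, 0.029 ]), array([0.4621, 0.2684, 0.029 ]), array([0.4598, 0.3211, 0.029 ])]
((104.50949096679688, 152.3271484375), (133.72061157226562, 90.50772094726562), 63.242679595947266) [array([0.5044, 0.4675, 0.029 ]), array([0.529 , 0.4145, 0.029 ]), array([0.4572, 0.3853, 0.029 ]), array([0.4274, 0.4429, 0.029 ])]
cup [0.4598 0.4466 0.    ] [0.4765 0.4235 0.09  ]
```

View pics/w11.png

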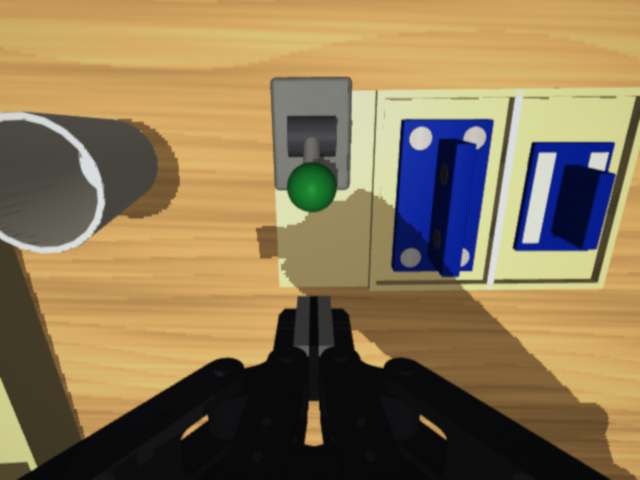

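The ball at (312,187) lines up with the closed fingers (x≈314), and the block centre puts the pivot at x≈0.495. I go down behind the ball and push along +x.

Emit:
{"api": "carry_out", "payload": {"moves": [[0,0,0.025,0,0],[0,0,0.055,0,0],[0,0,0.077,0,0],[0,0,0.077,0,0],[0.012,0,0.077,0,0],[0.022,0,0.077,0,0],[0.032,0,0.077,0,0],[0.042,0,0.077,0,0]]}}

```text
clock: 17.7
tcp_pos: [0.4734, 0.2967, 0.2347]
orientation: [-3.14, -0.043, -0.002]
contact_force: [-1.6, -0.1, 1.1]
grip_width: 0.0001
gripper_force: 0.7
```

Emit:
{"api": "carry_out", "payload": {"moves": [[0.006,0,0,0,0],[0.012,0,0,0,0],[0.017,0,0,0,0],[0.021,0,0,0,0],[0.024,0,0,0,0],[0.026,0,0,0,0],[0.027,0,0,0,0],[0.027,0,0,0,0]]}}

```text
clock: 18.5
tcp_pos: [0.4985, 0.2974, 0.2335]
orientation: [3.141, 0.044, -0.002]
contact_force: [-2.2, -0.2, 0.1]
grip_width: -0.0001
gripper_force: 1.1
```

Not at the stop yet; continue in small steps.

Emit:
{"api": "carry_out", "payload": {"moves": [[0.001,0,0,0,0],[0.002,0,0,0,0],[0.003,0,0,0,0],[0.004,0,0,0,0],[0.004,0,0,0,0],[0.004,0,0,0,0],[0.004,0,0,0,0],[0.004,0,0,0,0]]}}

```text
clock: 19.3
tcp_pos: [0.5001, 0.2977, 0.233]
orientation: [3.139, 0.046, -0.01]
contact_force: [-11.9, -1.0, 5.3]
grip_width: -0.0003
gripper_force: 6.5
```

12 N at x = 0.500, which is the predicted stop. Back off, rise and check.

Emit:
{"api": "carry_out", "payload": {"moves": [[-0.01,0,0,0,0],[-0.03,0,0,0,0],[-0.06,0,0,0,0],[-0.07,0,-0.03,0,0],[-0.07,0,-0.07,0,0],[-0.07,0.03,-0.11,0,0],[-0.07,0.06,-0.12,0,0],[-0.07,0.06,-0.12,0,0]]}}

```text
clock: 20.1
tcp_pos: [0.4361, 0.232, 0.3563]
orientation: [-3.141, -0.035, -0.009]
contact_force: [-0.5, 0.4, -0.6]
grip_width: -0.0
gripper_force: 0.0
```

```bash
python3 - <<'E'
from h import *
state()
c,im=snap('wrist','w12');cs,a=snap('scene','sc12');cd,b=snap('side','sd12');T=[]
for n,cc,i in(('wrist',c,im),('scene',cs,a),('side',cd,b)):
    for bl in blobs(mask(i,'green'),20):
        (x,y),rad=cv2.minEnclosingCircle(bl)
        if rad<45: print(n,x,y,onz(cc,(x,y),.079));T.append(ray(cc,(x,y)))
P=[np.eye(3)-np.outer(d,d)/(d@d) for o,d in T]
t=np.linalg.solve(sum(P),sum(p@o for p,(o,d) in zip(P,T)));print('tip',t,'angle',.5+np.arctan2(t[0]-.4953,t[2]-.026))
for n in('scene','side'):
    o=cv2.imread(f'pics/{n}0.png')[:,:,::-1].copy();i=a if n=='scene' else b
    for col in('orange','blue'):
        print(n,col,[cv2.boundingRect(x) for x in blobs(mask(o,col),60)],[cv2.boundingRect(x) for x in blobs(mask(i,col),60)])
E
```

```text
t 20.1 tcp [0.4361 0.232  0.3563] yaw 0.022 z [ 0.006  0.    -1.   ] w -0.0 gf 0.0 F [-0.5  0.4 -0.6] q7 -2.25
wrist 207.84146118164062 98.73170471191406 [0.5239 0.2975 0.079 ]
scene 348.125 188.125 [0.5225 0.2979 0.079 ]
side 286.0 335.0 [0.5229 0.2972 0.079 ]
tip [0.52317568 0.29733325 0.07936471] angle 0.9813765376633663
scene orange [(357, 221, 52, 32), (162, 306, 47, 37)] [(357, 221, 52, 32), (162, 306, 47, 37)]
scene blue [(224, 354, 64, 59), (196, 282, 44, 34)] [(279, 204, 49, 31), (264, 226, 39, 28)]
side orange [(214, 283, 66, 39), (411, 202, 40, 29)] [(214, 283, 66, 40), (411, 202, 40, 29)]
side blue [(394, 226, 41, 26), (337, 172, 46, 22), (346, 163, 28, 14), (406, 220, 22, 11)] [(317, 314, 69, 50), (347, 286, 48, 37)]
```

```bash
python3 -c "
from bench import r
print(r.hand_in())"
```

```text
the job is handed in; nothing more can be done
None
```

I handed the job in at about 20 s: the blue bracket is in the middle pocket, the blue order card is in the end pocket, and the lever is pushed over to its stop. The orange bracket and card have not moved, but I did not measure the bare plates, jar, wrench and cup at the end. The hand-in returned no verdict.

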